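# Hold the stage collar on the spindle's set-screw flat

## Task

At the key box press the red key (drive off) and then the green key (brake release), each fully down and one at a time, never the yellow one. Then pinch the spindle squarely on its copper-coloured set-screw flat and turn it until, still pinched there, the flat faces the red-handled hex driver squarely. Take the black collar from its white stub, slip it over the spindle with its brass screw towards the flat, and finish while holding it: upright, carried by the gripper alone, the screw at about the middle of the flat's length and its tip kept pushed against the flat, ready for the driver; leave everything else where it is.

Things in the scene. Friction and masses are not known exactly. Their poses are not given: they have to be found in the camera images.
- red_top (a point): centre of the top face of the red key (28 mm across, standing 72 mm above the bench on the cream key box; drive off). The keys stand in a row, 65 mm apart centre to centre, in any order
- red (a joint): travel of the red key in m: 0 up, 0.006 fully down; it counts as pressed from 0.0045; spring, starts to move at about 1.5 N, fully down at about 5 N, springs back
- green_top (a point): centre of the top face of the green key (28 mm across, standing 72 mm above the bench on the cream key box; brake release). The keys stand in a row, 65 mm apart centre to centre, in any order
- green (a joint): travel of the green key in m: 0 up, 0.006 fully down; it counts as pressed from 0.0045; spring, starts to move at about 1.5 N, fully down at about 5 N, springs back
- yellow_top (a point): centre of the top face of the yellow key (28 mm across, standing 72 mm above the bench on the cream key box; drive start, not to be pressed). The keys stand in a row, 65 mm apart centre to centre, in any order
- yellow (a joint): travel of the yellow key in m: 0 up, 0.006 fully down; it counts as pressed from 0.0045; spring, starts to move at about 1.5 N, fully down at about 5 N, springs back
- drive: cream stage drive fixed to the bench; origin on the bench under the spindle's axis, z up. Its plate is 230 x 130 mm (from 80 mm behind to 150 mm ahead of the axis along its x) and 40 mm high. Along its +x stands the fixed red-handled hex driver, level, 102 mm above the bench, its tip 88 mm from the axis, pointing at the spindle; its black rest (40 mm wide, 100 mm high) begins 114 mm from the axis
- shaft_mid (a point): point on the axis of the upright steel spindle at mid-height of its set-screw flat, 102 mm above the bench; z up along the axis, x points square out of the flat (turns with the spindle). The spindle is 20 mm across and its top is 18 mm above this point; the top 36 mm are D-shaped. Around it, a black bearing ring 44 mm across reaches up to 50 mm above the bench
- shaft (a joint): angle of the spindle in rad: 0 when the flat faces the hex driver squarely, growing counter-clockwise from above; turns freely in both directions with about 0.05 N m of friction and stays where it is left. It starts 0.5 to 1.5 rad counter-clockwise
- flat: the copper-coloured flat itself, 15 mm wide, on the top 36 mm of the spindle, 6 mm from the axis; origin in the middle of the flat's length. Jaws closed squarely on it measure 16 mm, elsewhere up to 20 mm
- collar_center (a point): centre (half-way up) of the loose black collar, 40 mm across, 22 mm tall, about 90 g, 23 mm bore right through; z up along the bore, x towards its brass screw. It stands on a white stub 30 mm across and 25 mm tall. Two flat grip faces, 24 mm wide and 42 mm apart, look along +y and -y
- screw_tip (a point): inner tip of the collar's brass set screw, at mid-height, 8 mm from the bore's axis; 5 mm thick, its head reaches 24.5 mm out from the bore's axis. As the tip stands into the bore, the collar goes over the spindle only with the screw towards the flat; centred on the spindle, the tip has 2 mm to go to the flat
- drum: bystander: white plastic drum, 84 mm across, 62 mm tall; origin under its centre
- disc: bystander: black sample disc, 104 mm across, 12 mm thick; origin under its centre
- vial: bystander: small glass jar, 26 mm across, 55 mm tall; origin under its centre
- screwdriver: bystander: yellow-handled screwdriver lying on the bench; origin under its centre
- mouse: bystander: black computer mouse, 100 x 58 x 30 mm; origin under its centre
- spacer: bystander: plain aluminium ring, 56 mm across, 34 mm hole, 12 mm thick, lying flat (not the collar); origin under its centre
- adapter: bystander: black power adapter, 110 x 50 x 30 mm; origin under its centre
There are look-alikes about, which are no part of the job. What is shaped like the part that bears collar_center but purple is not meant.

How it is judged (in metres and radians):
On the way, in this order (a step that is already met when the one before it is completed fails the run):
1. the red key is pressed down (value of joint red above 0.0045 m), for 0.05 s.
2. then the green key is pressed down (value of joint green above 0.0045 m), for 0.05 s.
3. the fingers pinch the spindle on its flat while the flat faces the hex driver (within 0.12 rad) (contact force between the fingers and flat above 2 N and value of joint shaft between -0.12 and 0.12 rad), for 0.2 s.
At the end, for the whole second after the job is handed in: Gripper holds the collar (over 2 N), still, upright within 0.12 rad, within 8 mm of the flat's mid-height, screw in line with the flat within 0.2 rad and bearing on it with over 1 N; flat faces the driver within 0.15 rad; keys up (contact force between the fingers and collar above 2 N and contact force between collar and flat above 1 N and z of collar_center in the frame of shaft_mid between -0.008 and 0.008 m and horizontal distance between collar_center and shaft_mid below 0.006 m and angle between the x axis of collar_center and the x axis of shaft_mid, either way round below 0.2 rad and angle between collar_center's own z axis and vertical below 0.12 rad and value of joint shaft between -0.15 and 0.15 rad and linear speed of collar below 0.02 m/s and x of screw_tip in the frame of shaft_mid above 0.003 m and value of joint each of red, green below 0.003 m); the arm keeps its last pose, push and grip.
It fails at once if the yellow key is pressed (value of joint yellow above 0.003 m).
It fails at once if two keys are down at once (value of joint each of red, green above 0.003 m).
It fails at once if a bystander is moved by more than 30 mm (distance of any of drum, disc, vial, screwdriver, mouse, spacer, adapter from where it was at the start of the episode above 0.03 m).
It also fails if it takes over 72 s, if anything falls off the work surface, if the arm or the gripper's body presses on something with over 40 N, if the wrist force passes 120 N, or if a joint passes its speed limit or range.

## Robot

A 7-joint arm with a two-finger parallel gripper is mounted at the origin on the work surface. World frame = base frame: x ahead of the robot, y to its left, z up, the work surface at z = 0. Lengths are in m, angles in degrees, forces in N, time in s.
With the tool pointing down it reaches from about 0.35 to 0.9 m from the base axis. Payload 19.9 kg.
Tool frame: the origin (TCP) lies midway between the tips of the shut fingers; the grasp point (between the pads) lies 19 mm behind it; z points along the fingers, y is the line along which they close (so a half turn about z gives the same grasp; the last joint's range is limited). The gripper opens to 85 mm and grips with 20 to 120 N. Pads are 22 mm wide; open, the fingers measure 114 mm over their backs; the gripper's body (76 mm by 85 mm) begins 54 mm behind the grasp point. The pads swing forward as they close: fully open they stand 13 mm farther back than shut.
Start: joints at [73.138, 23.915, -0.59, 92.452, 0.269, 63.638, -3.037], TCP at [0.156, -0.605, 0.206] pointing down, gripper open.
Joint ranges: [-161.28, 161.28], [-22.2, 115.67], [-73.04, 71.86], [3.21, 147.25], [-68.34, 248.33], [10.77, 114.83], [-161.83, 161.83]. Speed limits (degrees/s): [108.29, 108.29, 136.94, 136.94, 172.46, 172.46, 172.46].

## Interface

Orientations are given as [roll, pitch, yaw] about the fixed x, y, z axes, in that order (R = Rz(yaw) Ry(pitch) Rx(roll)).
In Python, from workcell import bot gives the robot as it stands.
- The arm moves only by the tool move_arm, never from a script. Its argument "increments" is a list that holds one entry, the list of rows, each a list of 7 numbers: the shift along the tool's x, y, z in m, then the turn, a rotation vector about the tool's x, y, z in degrees, then the finger opening in m, from 0 to 0.0854. A call has 1 to 5 rows; each row is the pose to reach, as a shift and turn from the pose commanded when the call began, along the tool's axes at that moment; what a row does not reach only later rows make up. A row lasts 1/8 s, in which the tool goes at most 62.5 mm and 10.7 degrees, less where a joint would pass 70% of its speed; a pose out of reach is approached as far as the arm can. A call with a gripper value outside its range is refused whole. The fingers move at their own pace and stop on an object; "force" is the grip in N (left out, the last holds). Time passes only in rows, so rows that repeat a pose let the fingers close. It gives the time, the measured TCP pose, the force, the opening and the grip force at its end, in the units of the state.
- bot.sense(): the state, without advancing time (a new reading comes with each control period).
- bot.grab_frame(name): name is "side" or "top" or "wrist"; returns the picture (420x560x3 uint8, red, green, blue); there is no depth.
- bot.camera_model(name): a dict with "fx", "fy", "cx", "cy" (pixels), "eye" and "attitude" of the camera in the world. Camera axes: x right, y down, z forward; pixel columns grow to the right and rows downward; lengths in m; the calibration is good to about 2 mm. A picture is of the moment at which its call begins: read the wrist's pose just before it. camera_model takes no time and is no camera call; for the wrist camera it gives the pose at the moment of the call.
- bot.job_done(): hands the job in; it is judged then, once.
The state is a dict: "time": time; "joints": joint angles; "joint_vel": joint speeds; "effort": joint torques, N m; "tool_pos": TCP position; "tcp_rot": TCP orientation; "contact_force": force on the tool from outside, world axes, zero at the start; "wrist_torque": the same for the moment, N m; "gripper_width": finger opening in m; "grasp_force": force on a finger pad.
Only numpy, scipy, OpenCV 4.12 (cv2) and the standard library are available. Lean on these libraries where they do the work, as an engineer would, in place of code of your own. Each camera call takes 0.05 s, during which the arm holds its last target. There are 200 camera calls.

## Working session

There is one attempt and no reset: what is moved stays moved. The work goes in short steps, Python scripts to look and compute and a tool call to move; the robot and the scene stay as the last step left them, time stands still between calls to the robot, and variables do not carry over. Pictures are saved under pics/ and viewed, at most 10 in all, crops included, and the job is handed in when it is done.

Besides the shell and the picture viewer there is one more tool, called as name(argument=value, ...) on one line, values as JSON. move_arm: Moves the arm, as the interface text tells. Its arguments: {"type":"object","properties":{"increments":{"type":"array","items":{"type":"array","items":{"type":"array","items":{"type":"number"}}}},"force":{"type":"number"}},"required":["increments"]}

```bash
mkdir -p pics; ls; cat > h.py <<'E'
import numpy as np, cv2
from scipy.spatial.transform import Rotation as R
from workcell import bot
def grab(n,f=None):
    m=bot.camera_model(n); im=np.array(bot.grab_frame(n))
    if f: cv2.imwrite('pics/'+f,im[:,:,::-1])
    return im,m
def att(m):
    a=np.array(m['attitude'],float)
    return a if a.shape==(3,3) else R.from_euler('xyz',a,degrees=True).as_matrix()
def ray(m,u,v):
    d=att(m)@np.array([(u-m['cx'])/m['fx'],(v-m['cy'])/m['fy'],1]); return np.array(m['eye'],float),d
def onz(m,u,v,z):
    e,d=ray(m,u,v); return e+d*(z-e[2])/d[2]
def proj(m,p):
    c=att(m).T@(np.array(p)-np.array(m['eye'])); return c[0]/c[2]*m['fx']+m['cx'],c[1]/c[2]*m['fy']+m['cy']
E
python3 - <<'E'
from h import *
print(bot.sense())
for n in('top','side','wrist'):
    im,m=grab(n,n+'0.png'); print(n,m)
E
```

```text
pics
{'time': 0.0, 'joints': array([73.13950447, 23.94987754, -0.59097846, 92.48565727,  0.26730826,
       63.63748392, -3.03553204]), 'joint_vel': array([-0.03376898,  0.05847446, -0.01230512,  0.01744889,  0.0074224 ,
       -0.02631863,  0.03404198]), 'effort': array([-7.13914524e-04, -8.64437485e+01,  6.78425543e-01, -4.34898484e+01,
        1.91626250e-02,  7.49891071e-03, -1.51475700e-05]), 'tool_pos': array([ 0.15621387, -0.60476967,  0.20493922]), 'tcp_rot': array([-1.79928434e+02,  3.25780444e-03,  1.44840628e+01]), 'contact_force': array([ 0.17468247, -1.21538601, -0.22242238]), 'wrist_torque': array([ 0.00178979, -0.01605121,  0.04891601]), 'grasp_force': 0.0, 'gripper_width': 0.08526688170161145}
top {'fx': 488.2242393036396, 'fy': 488.2242393036396, 'cx': 280.3232001031048, 'cy': 213.6694152519692, 'eye': array([ 0.45933571, -0.07034788,  1.35293799]), 'attitude': array([-175.69764175,    0.37867194,  -89.85019538])}
side {'fx': 419.1294753011579, 'fy': 419.1294753011579, 'cx': 279.70821276421407, 'cy': 200.4329965371867, 'eye': array([ 0.55006615, -0.90514722,  0.78383256]), 'attitude': array([-129.08582531,    1.06402404,   -2.00521846])}
wrist {'fx': 327.97414478597784, 'fy': 327.97414478597784, 'cx': 277.66398222199194, 'cy': 203.3255356695383, 'eye': array([ 0.22783249, -0.58699145,  0.37347348]), 'attitude': array([ 1.63000942e+02,  7.15754211e-02, -7.54974990e+01])}
```

View pics/top0.png

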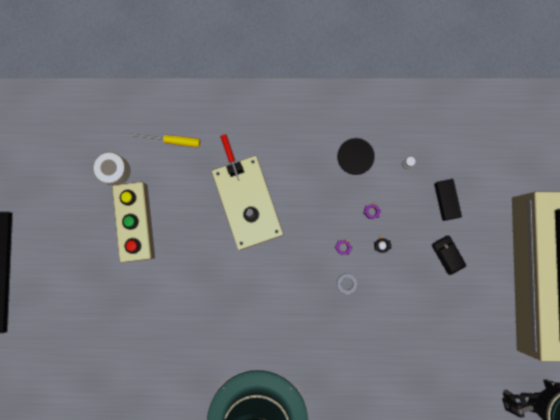

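View pics/side0.png

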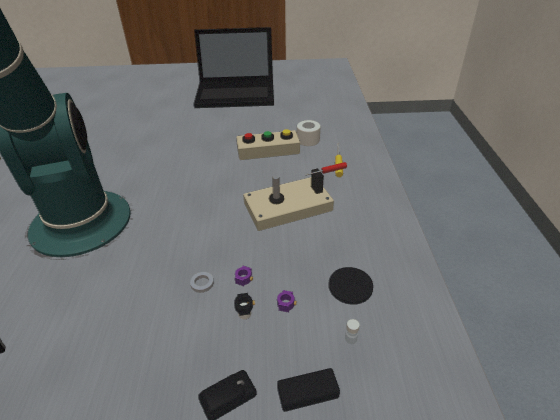

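Top view: red key at (132,245), green (130,221), yellow (127,197); the spindle stands at (251,213) with the driver towards (237,175); the black collar is at (383,245) and the purple look-alikes near (372,211) and (344,247). The side view agrees.

```bash
cat > m1.py <<'E'
from h import *
im=cv2.imread('pics/top0.png'); m=bot.camera_model('top'); hsv=cv2.cvtColor(im,cv2.COLOR_BGR2HSV)
ms=bot.camera_model('side'); ims=cv2.imread('pics/side0.png'); hs=cv2.cvtColor(ims,cv2.COLOR_BGR2HSV)
def blobs(h,lo,hi,box,amin=15):
    k=cv2.inRange(h,lo,hi); x0,y0,x1,y1=box; q=np.zeros_like(k); q[y0:y1,x0:x1]=k[y0:y1,x0:x1]
    n,l,s,c=cv2.connectedComponentsWithStats(q); return [(c[i].round(1),s[i][4]) for i in range(1,n) if s[i][4]>=amin],q
kb=(110,180,155,265)
for nm,lo,hi in(('red',(0,120,60),(8,255,255)),('green',(45,80,40),(90,255,255)),('yel',(22,150,80),(32,255,255))):
    b,_=blobs(hsv,lo,hi,kb); bs,_=blobs(hs,lo,hi,(235,125,300,150))
    for c,a in b: print(nm,c,a,onz(m,*c,.072).round(4))
    for c,a in bs: print('  side',c,a,onz(ms,*c,.072).round(4))
# plate
b,q=blobs(hsv,(20,20,120),(40,140,255),(205,150,290,255),300)
cn=max(cv2.findContours(q,cv2.RETR_EXTERNAL,cv2.CHAIN_APPROX_NONE)[0],key=cv2.contourArea)
r=cv2.minAreaRect(cn); pts=np.array([onz(m,*p,.04)[:2] for p in cv2.boxPoints(r)]); print('plate',r,pts.round(4).tolist())
print('sides',[np.linalg.norm(pts[i]-pts[i-1]).round(4) for i in range(4)])
c=pts.mean(0); e=[pts[i]-pts[i-1] for i in range(4)]; L=max(e,key=np.linalg.norm); L=L/np.linalg.norm(L); L=L*np.sign(L[0])
print('yaw',np.degrees(np.arctan2(L[1],L[0])),'axis',c-.035*L)
# collar
b,q=blobs(hsv,(0,0,0),(180,255,60),(368,230,398,260),20); print(b,[onz(m,*c,.047).round(4) for c,a in b])
# red handle
b,q=blobs(hsv,(0,120,60),(8,255,255),(215,125,240,175)); print(b,[onz(m,*c,.102).round(4) for c,a in b])
cv2.imwrite('pics/c1.png',cv2.resize(np.hstack([im[120:260,200:300],im[180:270,335:405].repeat(1,0) if 0 else cv2.copyMakeBorder(im[180:270,335:405],0,50,0,0,0)]),None,fx=4,fy=4,interpolation=cv2.INTER_CUBIC))
E
python3 m1.py
```

```text
red [130.7 245.5] 115 [0.4711 0.3307 0.072 ]
  side [248.2 135.8] 43 [0.4745 0.319  0.072 ]
green [128.5 220.9] 122 [0.5357 0.3382 0.072 ]
  side [267.3 134. ] 44 [0.5383 0.3266 0.072 ]
yel [125.9 196.7] 108 [0.5998 0.3467 0.072 ]
  side [286.  132.1] 36 [0.6015 0.335  0.072 ]
plate ((246.7929229736328, 202.48541259765625), (85.1783447265625, 48.56112289428711), 71.20011138916016) [[0.6767, 0.1298], [0.7199, 0.0051], [0.5007, -0.0701], [0.4584, 0.0531]]
sides [np.float64(0.2314), np.float64(0.132), np.float64(0.2318), np.float64(0.1303)]
yaw 18.930966794934093 axis [0.55582438 0.01812599]
[(array([382.2, 244.9]), np.int32(103))] [array([ 0.4746, -0.3333,  0.047 ])]
[(array([227.3, 147.9]), np.int32(147))] [array([0.7245, 0.0764, 0.102 ])]
```

View pics/c1.png

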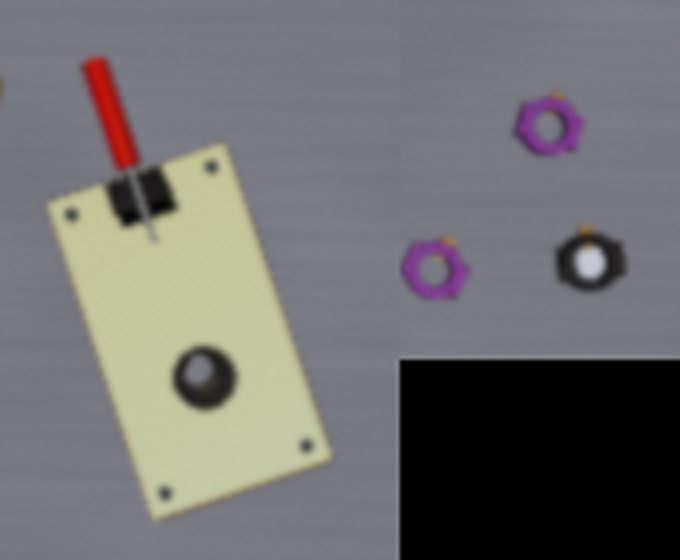

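Crop: the collar's brass screw points nearly straight up in the image (about +x), its grip faces look along ±y; the driver lies along the plate's long axis (yaw about 19°). I'll route over the collar and spindle, looking with the wrist camera, then press keys.

```bash
cat >> h.py <<'E'
def go(x,y,z,yaw,s=None):
    s=s or bot.sense(); A=R.from_euler('xyz',s['tcp_rot'],degrees=True); B=R.from_euler('xyz',[180,0,yaw],degrees=True)
    d=A.inv().apply(np.array([x,y,z])-s['tool_pos']); r=(A.inv()*B).as_rotvec(degrees=True)
    print('shift',d.round(4),'turn',r.round(2),'rows',round(max(np.linalg.norm(d)/.0625,np.linalg.norm(r)/10.7),1))
def st():
    s=bot.sense(); print('t',round(s['time'],2),s['tool_pos'].round(4),s['tcp_rot'].round(2),'F',s['contact_force'].round(1),'w',round(s['gripper_width'],4),'gf',round(s['grasp_force'],1)); return s
E
python3 -c "
from h import *
go(.475,-.333,.18,3)"
```

```text
shift [ 0.3766 -0.1834  0.0252] turn [-5.000e-02  1.000e-02  1.149e+01] rows 6.7
```

move_arm(increments=[[[0.055,-0.027,0.004,0,0,0,0.085],[0.11,-0.054,0.008,0,0,0,0.085],[0.166,-0.081,0.011,0,0,0,0.085],[0.221,-0.108,0.015,0,0,0,0.085],[0.277,-0.135,0.019,0,0,0,0.085]]])

```text
time: 0.78
tool_pos: [0.3919, -0.4037, 0.1865]
tcp_rot: [180.0, 0.0, 14.5]
contact_force: [1.0, -0.6, -0.3]
gripper_width: 0.0848
grasp_force: 0.0
```

move_arm(increments=[[[0.05,-0.025,0.003,0,0,5.5,0.085],[0.1,-0.048,0.006,0,0,11.5,0.085],[0.1,-0.048,0.006,0,0,11.5,0.085]]])

```text
time: 1.15
tool_pos: [0.4787, -0.3296, 0.1801]
tcp_rot: [-179.9, -0.0, 3.2]
contact_force: [-0.1, -0.3, -0.1]
gripper_width: 0.0852
grasp_force: 0.0
```

```bash
python3 - <<'E'
from h import *
st(); grab('wrist','w1.png')
E
cp pics/w1.png /tmp; python3 -c "
from h import *
go(.50,.0,.25,100)"
```

```text
t 1.15 [ 0.4787 -0.3296  0.1801] [-1.799e+02 -3.000e-02  3.250e+00] F [-0.1 -0.3 -0.1] w 0.0852 gf 0.0
shift [ 0.0416 -0.3301 -0.0696] turn [-5.000e-02 -2.000e-02 -9.683e+01] rows 9.0
```

View pics/w1.png

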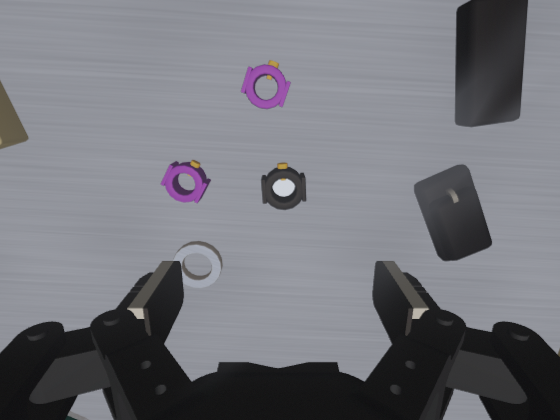

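Wrist view: collar centred at about (284,187), brass screw at (283,167) almost exactly up the image; its grip pads left and right. Measuring, and heading to the spindle.

```bash
python3 - <<'E'
from h import *
im=cv2.imread('pics/w1.png'); m=bot.camera_model('wrist'); hsv=cv2.cvtColor(im,cv2.COLOR_BGR2HSV)
box=np.zeros(im.shape[:2],np.uint8); box[145:225,245:325]=255
dk=cv2.inRange(hsv,(0,0,0),(180,255,85))&box
cn=max(cv2.findContours(dk,cv2.RETR_EXTERNAL,cv2.CHAIN_APPROX_NONE)[0],key=cv2.contourArea)
print(cv2.boundingRect(cn),cv2.minAreaRect(cn)); 
br=cv2.inRange(hsv,(12,110,90),(30,255,255))&box; n,l,s,c=cv2.connectedComponentsWithStats(br); print(s[1:],c[1:])
wh=cv2.inRange(hsv,(0,0,170),(180,40,255))&box; n,l,s,c2=cv2.connectedComponentsWithStats(wh); print(s[1:],c2[1:])
x,y,w,h=cv2.boundingRect(cn)
for u,v in((x,y+h/2),(x+w,y+h/2),(x+w/2,y),(x+w/2,y+h)): print(onz(m,u,v,.047).round(4))
for p in c[1:]: print('brass',onz(m,*p,.038).round(4))
for p in c2[1:]: print('white',onz(m,*p,.025).round(4))
ring=cv2.fitEllipse(cn); print(ring)
go(.556,.018,.21,90)
E
```

```text
(262, 167, 44, 43) ((283.5, 188.0), (42.0, 43.0), 90.0)
[[278 163  10   6  54]
 [281 178   4   2   7]] [[282.16666667 165.57407407]
 [282.71428571 178.57142857]]
[[273 179  22  17 285]] [[283.25614035 187.19649123]]
[ 0.4723 -0.3177  0.047 ]
[ 0.4746 -0.3594  0.047 ]
[ 0.4941 -0.3373  0.047 ]
[ 0.4521 -0.3399  0.047 ]
brass [ 0.4937 -0.3357  0.038 ]
brass [ 0.481 -0.337  0.038]
white [ 0.4692 -0.3384  0.025 ]
((283.44696044921875, 187.9092254638672), (40.843135833740234, 45.920101165771484), 85.61063385009766)
shift [ 0.0985 -0.345  -0.0296] turn [-5.000e-02 -2.000e-02 -8.683e+01] rows 8.1
```

move_arm(increments=[[[0.012,-0.043,-0.03,0,0,-10.7,0.085],[0.024,-0.086,-0.03,0,0,-21.4,0.085],[0.036,-0.129,-0.03,0,0,-32.1,0.085],[0.048,-0.172,-0.03,0,0,-42.8,0.085],[0.06,-0.215,-0.03,0,0,-53.5,0.085]]])

```text
time: 1.82
tool_pos: [0.524, -0.1157, 0.2106]
tcp_rot: [180.0, 0.0, 56.8]
contact_force: [1.1, 0.4, -0.2]
gripper_width: 0.0854
grasp_force: 0.0
```

move_arm(increments=[[[0.042,-0.015,0,0,0,-10.7,0.085],[0.084,-0.031,0,0,0,-21.4,0.085],[0.127,-0.046,0,0,0,-32,0.085],[0.127,-0.046,0,0,0,-33.3,0.085],[0.127,-0.046,0,0,0,-33.3,0.085]]])

```text
time: 2.45
tool_pos: [0.5559, 0.0141, 0.2103]
tcp_rot: [-180.0, 0.0, 89.7]
contact_force: [-0.9, -1.7, 0.4]
gripper_width: 0.0849
grasp_force: 0.0
```

```bash
python3 - <<'E'
from h import *
st(); grab('wrist','w2.png'); go(.471,.331,.13,90)
E
```

```text
t 2.45 [0.5559 0.0141 0.2103] [-1.7997e+02  3.0000e-02  8.9670e+01] F [-0.9 -1.7  0.4] w 0.0849 gf 0.0
shift [ 0.3167 -0.087   0.0803] turn [-0.02  0.03 -0.39] rows 5.4
```

View pics/w2.png

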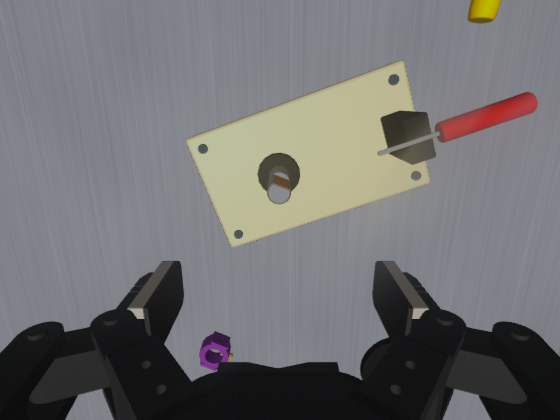

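Wrist view at the spindle: bearing at (279,173), spindle top at about (279,193), copper flat at (282,182) facing up the image (about +y, slightly left/right to be measured); driver shaft to the right at (380,153).

```bash
python3 - <<'E'
from h import *
im=cv2.imread('pics/w2.png'); m=bot.camera_model('wrist'); hsv=cv2.cvtColor(im,cv2.COLOR_BGR2HSV)
box=np.zeros(im.shape[:2],np.uint8); box[165:210,260:300]=255
cu=cv2.inRange(hsv,(3,80,50),(20,255,255))&box
cn=max(cv2.findContours(cu,cv2.RETR_EXTERNAL,cv2.CHAIN_APPROX_NONE)[0],key=cv2.contourArea)
print('copper',cv2.contourArea(cn),cv2.boundingRect(cn)); q=cv2.approxPolyDP(cn,2,True)[:,0]; print(q.tolist())
# lowest copper pixel per column = chord at the top face
ys=[(x,np.max(np.where(cu[:,x])[0])) for x in range(cu.shape[1]) if cu[:,x].any()]; print(ys)
P=np.array([onz(m,x,y+.5,.12)[:2] for x,y in ys]); 
k=P[1:-1]; v=np.linalg.svd(k-k.mean(0))[2][0]; print('chord dir',np.degrees(np.arctan2(v[1],v[0])),'len',np.linalg.norm(P[0]-P[-1]),'mid',k.mean(0))
# top face
for z,c in ((.12,None),): 
    t=cv2.inRange(hsv,(0,0,110),(180,45,255))&box
    print('cols');[print(''.join(f'{hsv[y,x,2]:4d}' for x in range(264,296,1))) for y in range(184,206,2)]
# driver tip & plate
dl=cv2.inRange(hsv,(15,20,110),(40,160,255)); cn=max(cv2.findContours(dl,0,1)[0],key=cv2.contourArea)
r=cv2.minAreaRect(cn); pts=np.array([onz(m,*p,.04)[:2] for p in cv2.boxPoints(r)]); e=[pts[i]-pts[i-1] for i in range(4)]; print([round(np.linalg.norm(a),4) for a in e])
L=max(e,key=np.linalg.norm); L=L/np.linalg.norm(L)*np.sign(L[0]); print('yaw',np.degrees(np.arctan2(L[1],L[0])),'axis',pts.mean(0)-.035*L)
print('driver tip',onz(m,378.5,153.5,.102), 'plate corners', pts.round(4).tolist())
dk=cv2.inRange(hsv,(0,0,0),(180,255,95)); dk[:,:250]=0;dk[:,310:]=0;dk[:140]=0;dk[215:]=0
cn=max(cv2.findContours(dk,0,1)[0],key=cv2.contourArea); print('bearing',cv2.boundingRect(cn),onz(m,279,173.5,.05))
E
```

```text
copper 136.5 (273, 175, 18, 15)
[[273, 175], [273, 183], [290, 189], [288, 180]]
[(273, np.int64(183)), (274, np.int64(183)), (275, np.int64(184)), (276, np.int64(184)), (277, np.int64(185)), (278, np.int64(185)), (279, np.int64(185)), (280, np.int64(186)), (281, np.int64(186)), (282, np.int64(186)), (283, np.int64(187)), (284, np.int64(187)), (285, np.int64(188)), (286, np.int64(188)), (287, np.int64(188)), (288, np.int64(189)), (289, np.int64(189)), (290, np.int64(189))]
chord dir -21.92465100426658 len 0.014718633887581859 mid [0.55839559 0.02258548]
cols
  69  69  69  73  89  93  95 105 114 117 117 133 138 120 104  98  95  94  94  94  93  93  93  93  92  88  72  67  68  67  68  68
  69  69  69  77  90 103 116 129 142 142 141 141 137 127 118 120 136 139 116 103 101  97  93  93  93  91  76  68  67  66  66  89
  77  68  68  83 103 119 137 141 140 139 139 139 141 142 142 141 143 140 132 123 122 135 135 114 104 103  83  69  67  78 133 183
 189 138  91  96 113 132 138 139 140 141 142 141 141 141 142 143 144 143 142 141 141 144 142 134 122 118  94  80 135 184 189 189
 189 189 170 117 11
[... 511 characters left out ...]
89 189 173 128 117 130 134 137 138 137 140 139 139 138 138 138 138 135 131 112 110 162 186 189 189 189 189 189 189
 189 189 189 189 189 189 189 189 160 124 116 127 132 135 137 136 135 132 126 118 126 148 184 189 189 189 189 189 189 189 189 189
 189 189 189 189 189 189 189 189 189 189 189 189 172 168 169 153 167 168 186 189 189 189 189 189 189 189 189 189 189 189 189 189
[np.float64(0.1386), np.float64(0.2265), np.float64(0.1295), np.float64(0.2519)]
yaw 21.28616399760402 axis [0.55888473 0.01558524]
driver tip [0.64052944 0.04638628 0.102     ] plate corners [[0.4605, 0.0537], [0.6747, 0.1275], [0.7328, 0.0117], [0.4981, -0.0797]]
bearing (258, 153, 42, 39) [0.55666697 0.01883474 0.05      ]
```

Chord is 15 mm long and its normal points at 68°, so the shaft is at about +49° (0.86 rad), axis at about (0.556, 0.0175), drive yaw 19°; consistent across views (tip distance 89 mm). Now the keys: red.

move_arm(increments=[[[0.058,-0.016,0.0,0,0,0,0.0],[0.116,-0.032,0.0,0,0,0,0.0],[0.174,-0.048,0.02,0,0,0,0.0],[0.23,-0.063,0.04,0,0,0,0.0],[0.285,-0.078,0.06,0,0,0,0.0]]])

```text
time: 3.12
tool_pos: [0.4793, 0.301, 0.1501]
tcp_rot: [180.0, 0.0, 89.6]
contact_force: [0.7, 0.6, 0.3]
gripper_width: 0.0
grasp_force: 0.0
```

move_arm(increments=[[[0.032,-0.009,0.03,0,0,0,0.0],[0.032,-0.009,0.057,0,0,0,0.0],[0.032,-0.009,0.057,0,0,0,0.0]]])

```text
time: 3.5
tool_pos: [0.47, 0.3311, 0.0921]
tcp_rot: [-179.9, 0.1, 89.7]
contact_force: [0.5, -0.3, 1.0]
gripper_width: 0.0002
grasp_force: 0.0
```

```bash
python3 - <<'E'
from h import *
s=st(); go(.471,.331,.065,90)
im,m=grab('wrist','w3.png'); hsv=cv2.cvtColor(im,cv2.COLOR_RGB2HSV)
for nm,lo,hi in(('red',(0,120,60),(8,255,255)),('green',(45,80,40),(90,255,255)),('yel',(22,150,80),(32,255,255))):
    k=cv2.inRange(hsv,lo,hi); n,l,q,c=cv2.connectedComponentsWithStats(k); i=1+np.argmax(q[1:,4]); print(nm,q[i],onz(m,*c[i],.072).round(4))
E
```

```text
t 3.5 [0.47   0.3311 0.0921] [-1.7985e+02  1.2000e-01  8.9680e+01] F [ 0.5 -0.3  1. ] w 0.0002 gf 0.0
shift [-0.      0.0011  0.0271] turn [-0.15  0.12 -0.32] rows 0.4
red [ 258  203   45   45 1580] [0.4708 0.3331 0.072 ]
green [ 363  194   46   42 1527] [0.5342 0.3403 0.072 ]
yel [ 465  178   53   45 1866] [0.597  0.3488 0.072 ]
```

move_arm(increments=[[[0.001,0.001,0.02,0,0,0,0.0],[0.001,0.001,0.0245,0,0,0,0.0],[0.001,0.001,0.0275,0,0,0,0.0],[0.001,0.001,0.0275,0,0,0,0.0]]])

```text
time: 4.05
tool_pos: [0.4714, 0.3338, 0.0663]
tcp_rot: [180.0, -0.0, 89.8]
contact_force: [-0.5, -0.1, 0.2]
gripper_width: -0.0001
grasp_force: 0.0
```

move_arm(increments=[[[0,0,0.002,0,0,0,0.0],[0,0,0.004,0,0,0,0.0],[0,0,0.004,0,0,0,0.0]]])

```text
time: 4.42
tool_pos: [0.4712, 0.3338, 0.062]
tcp_rot: [-180.0, 0.0, 89.8]
contact_force: [0.0, 0.1, 0.0]
gripper_width: 0.0004
grasp_force: 0.0
```

```bash
python3 - <<'E'
from h import *
s=st(); a,_=grab('wrist'); b,_=grab('side'); b=cv2.resize(b[90:190,210:350],(560,400),interpolation=cv2.INTER_CUBIC)
cv2.imwrite('pics/p4.png',cv2.resize(np.vstack([a[150:],b]),None,fx=.85,fy=.85)[:,:,::-1])
E
```

```text
t 4.42 [0.4712 0.3338 0.062 ] [-179.99    0.     89.79] F [0.  0.1 0. ] w 0.0004 gf 0.0
```

View pics/p4.png

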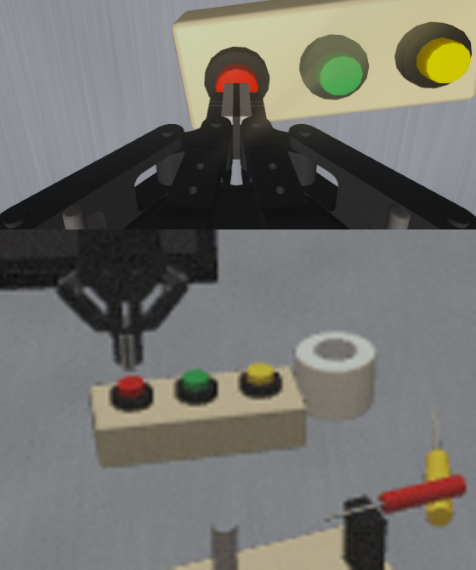

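```bash
python3 - <<'E'
from h import *
s=bot.sense(); p=s['tool_pos']
for n in('side','wrist','top'): 
    m=bot.camera_model(n); print(n,np.round(proj(m,p),1),'keytop',np.round(proj(m,[.471,.332,.072]),1))
im,m=grab('side'); hsv=cv2.cvtColor(im,cv2.COLOR_RGB2HSV)
k=cv2.inRange(hsv,(0,120,60),(8,255,255))[:,:300]; n,l,q,c=cv2.connectedComponentsWithStats(k); print(q[1:],c[1:])
dk=(im[110:140,238:258].astype(int).sum(2)//3); print(dk)
E
```

```text
side [247.5 136.1] keytop [247.2 133.9]
wrist [279.  241.9] keytop [278.6 252.7]
top [130.7 245.5] keytop [130.2 245.5]
[[244 133   9   6  42]] [[248.28571429 135.66666667]]
[[130  83  42  33  37  33  30  31  30  36  35  34  32  34  74 117 127 110
   62  37]
 [117 128  98  53  31  35  26  52  78  65  36  32  33  70 120 127 126  80
   37  37]
 [ 72 119 129  72  30  34  27  45 117  94  48  37  32  70 119 125  80  40
   39  38]
 [ 34  72 119  69  34  29  32  30 115  93  46  30  35  73 117  94  50  32
   34  39]
 [ 39  42  75  59  34  30  35  27 115  92  45  31  35  57  82  59  46  41
   31  37]
 [ 42  45  43  37  36  21  33  33  91  82  42  29  26  41  42  47  41  35
   33  35]
 [ 32  34  38  41  37  30  36  36  73  78  45  31  35  36  38  37  31  33
   34  43]
 [ 30  32  34  37  32  31  31  27  68  78  48  31  34  35  31  32  31  38
   36  75]
 [ 39  38  33  33  24  28  37  34  69  61  44  35  32  35  33  40  33  36
   60 117]
 [ 48  43  44  43  34  31  27  35  36  33  32  29  31  37  48  59  62  79
  121 127]
 [111 107 122 111  63  35  35  42  38  40  45  38  27  54 116 124 125 126
  
[... 924 characters left out ...]
 129 123
  125 127]
 [124 126 125 125 126 127 127 126 124 125 127 126 125 126 129 129 129 125
  126 125]
 [125 126 126 126 126 126 124 126 105  92  89  88  84 109 124 129 130 128
  129 129]
 [124 122 126 126 128 129 117  97  80  80  80  84  81  85 132 139 153 153
  165 160]
 [108 109 123 134 142 141 111  85  81  83  81  83  83  82  57  86 148 158
  158 159]
 [159 158 159 159 134  73  44  71  74  80  82  78  72  56  38  35  89 149
  161 160]
 [159 159 159 160 100  43  44  52  53  57  54  50  50  51  41  37  31 146
  161 159]
 [158 160 159 161  89  33  41  50  51  59  48  50  49  45  35  35  35 147
  161 161]
 [160 159 158 159  90  37  39  38  41  41  44  41  39  37  40  33  29 147
  157 159]]
```

The fingertips visibly stop roughly 12 mm short of the reported TCP (side view tips at row 131, projected TCP row 136), just above the key. Descending with force feedback.

move_arm(increments=[[[0,0,0.003,0,0,0,0.0],[0,0,0.006,0,0,0,0.0],[0,0,0.006,0,0,0,0.0]]])

```text
time: 4.95
tool_pos: [0.4711, 0.3337, 0.0558]
tcp_rot: [-180.0, 0.0, 89.8]
contact_force: [1.0, 0.4, -0.8]
gripper_width: -0.0
grasp_force: 0.0
```

move_arm(increments=[[[0,0,0.002,0,0,0,0.0],[0,0,0.004,0,0,0,0.0],[0,0,0.004,0,0,0,0.0]]])

```text
time: 5.32
tool_pos: [0.4712, 0.3337, 0.0519]
tcp_rot: [-180.0, 0.0, 89.8]
contact_force: [0.3, 0.0, -0.3]
gripper_width: -0.0005
grasp_force: 0.0
```

```bash
python3 - <<'E'
from h import *
s=st(); im,m=grab('side'); cv2.imwrite('pics/p5.png',cv2.resize(im[100:160,220:300],(800,600),interpolation=cv2.INTER_CUBIC)[:,:,::-1])
E
```

```text
t 5.33 [0.4712 0.3337 0.0519] [-179.99    0.     89.79] F [ 0.3  0.  -0.3] w -0.0005 gf 0.0
```

```bash
python3 - <<'E'
from h import *
im=cv2.imread('pics/p5.png'); im=cv2.resize(im,(80,60),interpolation=cv2.INTER_AREA)
for y in range(24,42): print(100+y,' '.join('%3d/%3d'%(im[y,x,2],im[y,x,1]) for x in range(22,36)))
E
```

```text
124 122/124  70/ 71  38/ 39  68/ 64  78/ 75  71/ 69  90/ 88  58/ 57  34/ 34  69/ 69 117/119 126/129 125/127 125/128
125 123/126  77/ 80  46/ 44  67/ 65  76/ 72  60/ 57  83/ 81  62/ 62  38/ 36  53/ 55 111/114 124/128 125/127 124/127
126 123/125  78/ 80  43/ 45  66/ 65  76/ 74  58/ 56  79/ 77  63/ 60  37/ 39  53/ 55 110/112 127/129 126/129 124/127
127 123/124  90/ 91  51/ 52  57/ 56  78/ 75  59/ 56  79/ 76  70/ 68  37/ 40  53/ 53 109/112 125/128 124/126 123/125
128 122/124  92/ 94  51/ 53  54/ 55  78/ 76  58/ 57  77/ 75  70/ 68  41/ 43  43/ 42 110/111 126/128 125/128 124/127
129 122/124  87/ 89  48/ 48  60/ 57  81/ 77  57/ 57  78/ 75  71/ 69  45/ 45  42/ 43 109/110 127/129 125/127 124/126
130 122/124  91/ 93  52/ 52  55/ 54  79/ 79  62/ 61  80/ 78  73/ 72  48/ 44  42/ 42 110/111 126/128 125/127 125/127
131 124/126 106/108  66/ 67  50/ 50  78/ 76  62/ 62  71/ 68  74/ 72  54/ 55  63/ 65 112/114 127/130 127/130 124/126
132 124/126 123/125 105/108  88/ 89  85/ 83  62/ 62  64/ 64  77/ 76  88/ 80 114/113 124/127 125/129 126/128 124/126
133 123/125 123/126 125/125 126/117 106/ 93  78/ 64  73/
[... 287 characters left out ...]
/165
136 144/136  86/ 78  85/ 37 142/ 41 159/ 45 160/ 43 161/ 44 158/ 40 142/ 38 108/ 34  66/ 30  48/ 41  99/ 93 164/155
137 111/104  51/ 47  57/ 33  96/ 35 108/ 32 113/ 37 110/ 37 105/ 33  97/ 33  85/ 31  62/ 35  40/ 34  47/ 44 156/147
138 102/ 95  40/ 39  52/ 36  82/ 33  89/ 30  93/ 34  93/ 34  93/ 34  83/ 27  63/ 29  43/ 31  34/ 34  43/ 43 155/146
139 101/ 96  39/ 40  32/ 31  47/ 35  51/ 35  60/ 32  63/ 30  61/ 32  53/ 37  38/ 32  37/ 34  33/ 32  38/ 35 153/143
140 111/103  44/ 44  30/ 31  34/ 36  33/ 34  39/ 33  39/ 35  32/ 31  35/ 34  33/ 33  34/ 33  33/ 31  52/ 49 155/146
141 133/124  71/ 67  39/ 37  31/ 32  32/ 32  37/ 34  31/ 30  30/ 30  30/ 28  30/ 27  30/ 30  48/ 43 104/ 96 166/155
```

move_arm(increments=[[[0,0,0.003,0,0,0,0.0],[0,0,0.005,0,0,0,0.0],[0,0,0.005,0,0,0,0.0]]])

```text
time: 5.75
tool_pos: [0.4712, 0.3337, 0.0469]
tcp_rot: [-180.0, 0.0, 89.8]
contact_force: [-0.3, 0.1, -0.0]
gripper_width: 0.0002
grasp_force: 0.0
```

move_arm(increments=[[[0,0,0.002,0,0,0,0.0],[0,0,0.003,0,0,0,0.0],[0,0,0.003,0,0,0,0.0]]])

```text
time: 6.12
tool_pos: [0.4713, 0.3339, 0.0442]
tcp_rot: [180.0, -0.0, 89.8]
contact_force: [0.3, -0.4, 2.5]
gripper_width: 0.0002
grasp_force: 1.3
```

```bash
python3 - <<'E'
from h import *
s=st(); im,m=grab('side'); a,mw=grab('wrist'); 
cv2.imwrite('pics/p6.png',np.hstack([cv2.resize(im[105:150,225:265],(400,450),interpolation=cv2.INTER_CUBIC),cv2.resize(a[180:330,210:343],(400,450))])[:,:,::-1]); print(proj(mw,s['tool_pos']))
E
```

```text
t 6.12 [0.4713 0.3339 0.0442] [ 1.7999e+02 -1.0000e-02  8.9790e+01] F [ 0.3 -0.4  2.5] w 0.0002 gf 1.3
(np.float64(279.0226492791607), np.float64(241.88946076458558))
```

View pics/p6.png

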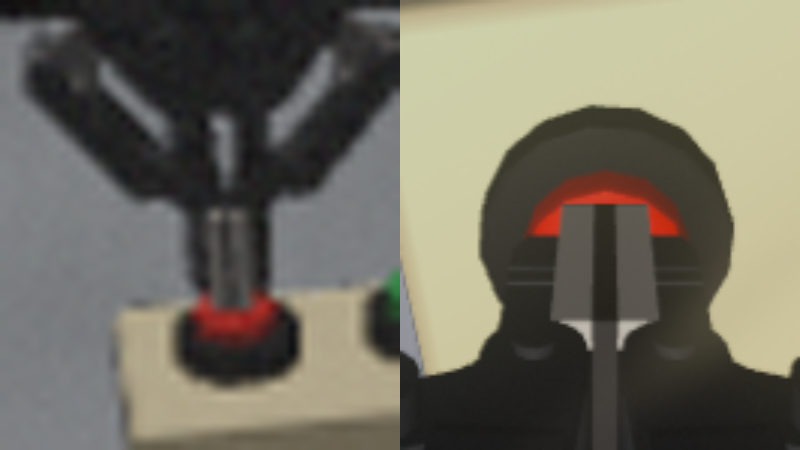

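Contact now (2.5 N) at reported z 0.044: the tips really end about 26 mm short of the reported TCP (both views agree). I'll use that offset. Pressing fully.

move_arm(increments=[[[0,0,0.002,0,0,0,0.0],[0,0,0.004,0,0,0,0.0],[0,0,0.0055,0,0,0,0.0],[0,0,0.0055,0,0,0,0.0],[0,0,0.0055,0,0,0,0.0]]])

```text
time: 6.85
tool_pos: [0.4715, 0.334, 0.0399]
tcp_rot: [179.9, 0.0, 89.8]
contact_force: [-7.2, -7.1, 31.4]
gripper_width: -0.0003
grasp_force: 15.5
```

move_arm(increments=[[[0,0,-0.025,0,0,0,0.0],[0.007,0.06,-0.025,0,0,0,0.0],[0.007,0.0635,-0.025,0,0,0,0.0],[0.007,0.0635,-0.025,0,0,0,0.0]]])

```text
time: 7.35
tool_pos: [0.5344, 0.3404, 0.0629]
tcp_rot: [-179.9, 0.0, 89.8]
contact_force: [0.1, -0.3, -0.4]
gripper_width: -0.0001
grasp_force: 0.0
```

move_arm(increments=[[[0,0,0.014,0,0,0,0.0],[0,0,0.019,0,0,0,0.0],[0,0,0.0245,0,0,0,0.0],[0,0,0.0245,0,0,0,0.0],[0,0,0.0245,0,0,0,0.0]]])

```text
time: 7.98
tool_pos: [0.5341, 0.3406, 0.0401]
tcp_rot: [-180.0, 0.0, 89.8]
contact_force: [-10.6, -7.5, 23.7]
gripper_width: 0.0002
grasp_force: 11.9
```

```bash
python3 - <<'E'
from h import *
st(); go(.555,.016,.21,158)
E
```

```text
t 7.97 [0.5341 0.3406 0.0401] [-1.7999e+02  4.0000e-02  8.9810e+01] F [-10.6  -7.5  23.7] w 0.0002 gf 11.9
shift [-0.3247  0.0219 -0.1697] turn [-4.000e-02  3.000e-02 -6.819e+01] rows 6.4
```

move_arm(increments=[[[0,0,-0.06,0,0,-10.7,0.0],[-0.05,0.003,-0.09,0,0,-21.4,0.0],[-0.1,0.006,-0.11,0,0,-32.1,0.05],[-0.15,0.01,-0.13,0,0,-42.8,0.05],[-0.2,0.0135,-0.13,0,0,-53.5,0.05]]])

```text
time: 8.6
tool_pos: [0.548, 0.1392, 0.1703]
tcp_rot: [179.9, 0.1, 143.5]
contact_force: [1.2, -0.6, 0.7]
gripper_width: 0.0497
grasp_force: 0.0
```

move_arm(increments=[[[-0.03,-0.04,0,0,0,-8,0.05],[-0.065,-0.08,0,0,0,-14.7,0.05],[-0.081,-0.095,0,0,0,-14.7,0.05],[-0.081,-0.095,0,0,0,-14.7,0.05]]])

```text
time: 9.1
tool_pos: [0.5553, 0.014, 0.1687]
tcp_rot: [-180.0, -0.0, 157.6]
contact_force: [-0.6, -0.2, -0.1]
gripper_width: 0.05
grasp_force: 0.0
```

```bash
python3 - <<'E'
from h import *
s=st(); im,m=grab('wrist','w7.png'); go(.5553,.0156,.064,158)
print(np.round([proj(m,[.556,.0175,.12]),proj(m,s['tool_pos']),proj(m,s['tool_pos']+[0,0,.026])],1))
hsv=cv2.cvtColor(im,cv2.COLOR_RGB2HSV)
cu=cv2.inRange(hsv,(3,80,50),(20,255,255)); n,l,q,c=cv2.connectedComponentsWithStats(cu); print(q[1:],c[1:])
E
```

```text
t 9.1 [0.5553 0.014  0.1687] [-1.7998e+02 -1.0000e-02  1.5761e+02] F [-0.6 -0.2 -0.1] w 0.05 gf 0.0
shift [-0.0002 -0.      0.1049] turn [ 0.   -0.02 -0.27] rows 1.7
[[283.9 214.1]
 [279.3 243.7]
 [279.5 265.9]]
[[ 23 200   5   5  18]
 [293 208   1   1   1]
 [ 29 212   5   5  17]
 [ 23 214   3   1   3]
 [ 23 216   1   1   1]
 [ 17 302   4   5  11]
 [ 23 311   6   5  15]
 [ 21 315   1   1   1]] [[ 25.05555556 201.77777778]
 [293.         208.        ]
 [ 30.88235294 213.94117647]
 [ 24.         214.        ]
 [ 23.         216.        ]
 [ 18.72727273 303.54545455]
 [ 26.13333333 312.93333333]
 [ 21.         315.        ]]
```

View pics/w7.png

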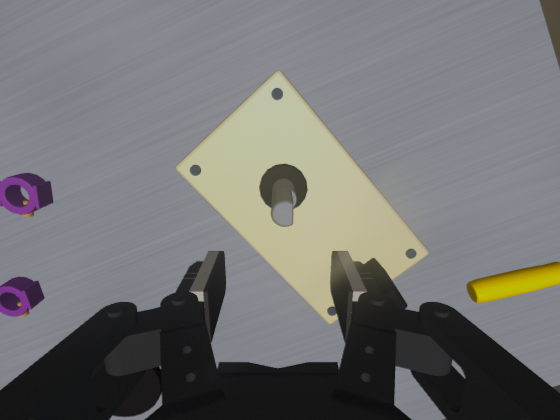

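View: spindle top at (282,213), where predicted to about 1 mm; flat edge stands to the right, square with the jaws. Descend and pinch.

move_arm(increments=[[[0,0,0.05,0,0,0,0.05],[0,0,0.09,0,0,-0.3,0.05],[0,0,0.105,0,0,-0.3,0.05],[0,0,0.105,0,0,-0.3,0.03],[0,0,0.105,0,0,-0.3,0.02]]], force=30)

```text
time: 9.78
tool_pos: [0.5561, 0.0164, 0.0655]
tcp_rot: [180.0, 0.1, 158.1]
contact_force: [0.8, -0.9, -0.0]
gripper_width: 0.02
grasp_force: 0.0
```

move_arm(increments=[[[0,0,0,0,0,0,0.01],[0,0,0,0,0,0,0.01],[0,0,0,0,0,0,0.01]]], force=30)

```text
time: 10.15
tool_pos: [0.5563, 0.0166, 0.0656]
tcp_rot: [179.9, 0.1, 158.1]
contact_force: [-0.7, 4.7, 8.9]
gripper_width: 0.0151
grasp_force: 30.3
```

move_arm(increments=[[[0.0003,0,0,0,0,9.8,0.01],[0.0007,0.0001,0,0,0,19.6,0.01],[0.001,0.0003,0,0,0,29.4,0.01],[0.0013,0.0005,0,0,0,39.2,0.01],[0.0015,0.0007,0,0,0,49,0.01]]])

```text
time: 10.78
tool_pos: [0.5551, 0.0176, 0.0656]
tcp_rot: [179.9, 0.0, 108.8]
contact_force: [-1.7, 3.1, 7.6]
gripper_width: 0.0151
grasp_force: 30.1
```

move_arm(increments=[[[0,0,0,0,0,0,0.01],[0,0,0,0,0,0,0.01],[0,0,0,0,0,0,0.01]]])

```text
time: 11.15
tool_pos: [0.5551, 0.0176, 0.0656]
tcp_rot: [179.9, 0.0, 109.1]
contact_force: [-0.3, 3.1, 9.3]
gripper_width: 0.0155
grasp_force: 30.2
```

```bash
python3 - <<'E'
from h import *
s=st(); grab('top','t8.png'); im,m=grab('wrist','w8.png')
E
```

```text
t 11.15 [0.5551 0.0176 0.0656] [1.7986e+02 3.0000e-02 1.0910e+02] F [-0.3  3.1  9.3] w 0.0155 gf 30.2
```

View pics/w8.png

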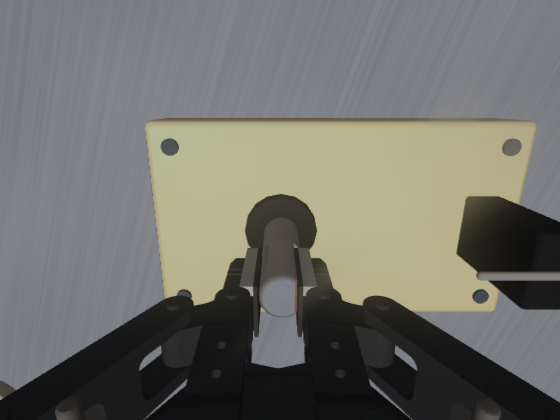

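View: plate edges are level in the tool's image, the driver points from the right and the copper edge faces right; squarely pinched at about zero. Two pinches agree on the axis (0.557, 0.0184). Release and go to the collar.

move_arm(increments=[[[0,0,0,0,0,0,0.05],[0,0,0,0,0,0,0.05],[0,0,-0.03,0,0,0,0.05],[0,0,-0.08,0,0,0,0.06],[0,0,-0.11,0,0,0,0.06]]])

```text
time: 11.88
tool_pos: [0.5546, 0.0172, 0.1763]
tcp_rot: [179.9, 0.0, 109.1]
contact_force: [-0.1, 0.5, -0.6]
gripper_width: 0.0598
grasp_force: 0.0
```

move_arm(increments=[[[-0.03,-0.018,0,0,0,10.7,0.06],[-0.062,-0.039,0,0,0,21.4,0.06],[-0.093,-0.0585,0,0,0,32.1,0.06],[-0.124,-0.078,0,0,0,42.8,0.06],[-0.155,-0.0975,0,0,0,53.5,0.06]]])

```text
time: 12.5
tool_pos: [0.5122, -0.1625, 0.1743]
tcp_rot: [180.0, 0.0, 55.2]
contact_force: [0.2, -0.2, -0.0]
gripper_width: 0.0603
grasp_force: 0.0
```

move_arm(increments=[[[-0.034,0.013,0,0,0,10.7,0.06],[-0.068,0.026,0,0,0,21.4,0.06],[-0.102,0.04,0.02,0,0,32.1,0.06],[-0.136,0.053,0.04,0,0,42.8,0.06],[-0.17,0.066,0.04,0,0,51.5,0.06]]])

```text
time: 13.12
tool_pos: [0.4699, -0.3395, 0.1327]
tcp_rot: [-179.9, 0.1, 3.8]
contact_force: [1.2, -0.4, 0.6]
gripper_width: 0.0601
grasp_force: 0.0
```

move_arm(increments=[[[0,0,0,0,0,0,0.06],[0,0,0,0,0,0,0.06]]])

```text
time: 13.38
tool_pos: [0.4713, -0.3382, 0.1341]
tcp_rot: [-180.0, -0.0, 4.2]
contact_force: [0.9, 1.0, 0.4]
gripper_width: 0.0598
grasp_force: 0.0
```

```bash
python3 - <<'E'
from h import *
s=st(); im,m=grab('wrist','w9.png')
print('pred',np.round([proj(m,[.4735,-.3385,.047]),proj(m,s['tool_pos']+[0,0,.026])],1))
hsv=cv2.cvtColor(im,cv2.COLOR_RGB2HSV); u,v=proj(m,[.4735,-.3385,.047])
box=np.zeros(im.shape[:2],np.uint8); box[int(v)-60:int(v)+50,int(u)-45:int(u)+45]=255
br=cv2.inRange(hsv,(12,110,90),(30,255,255))&box; n,l,q,c=cv2.connectedComponentsWithStats(br); print(q[1:].tolist(),c[1:].round(1).tolist())
for p in c[1:]: print('brass',onz(m,*p,.038).round(4))
wh=cv2.inRange(hsv,(0,0,170),(180,40,255))&box; n,l,q,c=cv2.connectedComponentsWithStats(wh); print(q[1:].tolist(),c[1:].round(1).tolist())
dk=cv2.inRange(hsv,(0,0,0),(180,255,85))&box; cn=max(cv2.findContours(dk,0,1)[0],key=cv2.contourArea); x,y,w,h=cv2.boundingRect(cn);print(x,y,w,h,cv2.minAreaRect(cn))
for a in((x,y+h/2),(x+w,y+h/2),(x+w/2,y),(x+w/2,y+h)): print(onz(m,*a,.047).round(4))
go(.4735,-.3385,.12,4)
E
```

```text
t 13.38 [ 0.4713 -0.3382  0.1341] [-1.7998e+02 -1.0000e-02  4.1800e+00] F [0.9 1.  0.4] w 0.0598 gf 0.0
pred [[277.5 195.7]
 [276.4 263.6]]
[[268, 163, 11, 7, 76], [272, 181, 5, 2, 9]] [[272.9, 166.0], [273.8, 181.4]]
brass [ 0.4958 -0.3331  0.038 ]
brass [ 0.483  -0.3347  0.038 ]
[[262, 182, 25, 20, 382]] [[274.2, 191.2]]
248 168 52 50 ((274.11285400390625, 192.6925048828125), (48.625389099121094, 51.35266876220703), 86.18592071533203)
[ 0.474  -0.3146  0.047 ]
[ 0.4771 -0.3564  0.047 ]
[ 0.496  -0.3341  0.047 ]
[ 0.4542 -0.337   0.047 ]
shift [0.002  0.0007 0.0142] turn [-0.02 -0.02  0.22] rows 0.2
```

View pics/w9.png

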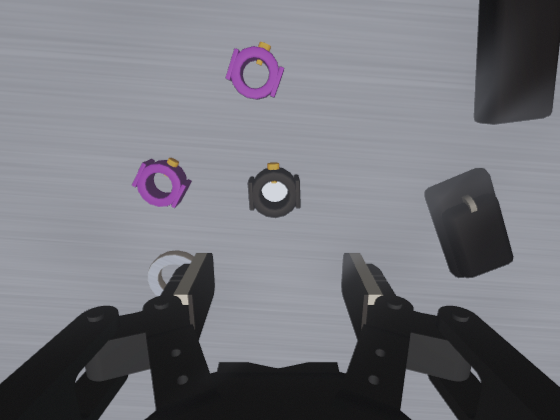

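View: black collar at (274,192), screw up the image at (273,166), purple ones to the left and above; yaw about 6°. Descend and grip.

move_arm(increments=[[[0.0023,-0.001,0.05,0,0,-1.8,0.06],[0.0023,-0.001,0.095,0,0,-1.8,0.06],[0.0023,-0.001,0.125,0,0,-1.8,0.06],[0.0023,-0.001,0.1465,0,0,-1.8,0.06],[0.0023,-0.001,0.1465,0,0,-1.8,0.06]]], force=40)

```text
time: 14.05
tool_pos: [0.473, -0.3362, -0.0134]
tcp_rot: [-179.9, 0.1, 6.0]
contact_force: [0.3, 0.4, -0.2]
gripper_width: 0.0599
grasp_force: 0.0
```

move_arm(increments=[[[0,0,0,0,0,0,0.048],[0,0,0,0,0,0,0.044],[0,0,0,0,0,0,0.036],[0,0,0,0,0,0,0.036],[0,0,0,0,0,0,0.036]]], force=40)

```text
time: 14.68
tool_pos: [0.474, -0.3378, -0.0112]
tcp_rot: [180.0, -0.1, 5.9]
contact_force: [-0.9, 2.2, 8.7]
gripper_width: 0.0417
grasp_force: 39.4
```

```bash
python3 - <<'E'
from h import *
s=st(); im,m=grab('side'); grab('wrist','w10.png')
cv2.imwrite('pics/s10.png',cv2.resize(im[250:340,180:300],(800,600),interpolation=cv2.INTER_CUBIC)[:,:,::-1])
print([np.round(proj(bot.camera_model('side'),s['tool_pos']+[0,0,h]),1) for h in (.026,.03,.045)])
E
```

```text
t 14.68 [ 0.474  -0.3378 -0.0112] [ 1.7995e+02 -7.0000e-02  5.9100e+00] F [-0.9  2.2  8.7] w 0.0417 gf 39.4
[array([242.7, 310.4]), array([242.6, 309.3]), array([242. , 305.1])]
```

move_arm(increments=[[[0,0,-0.02,0,0,0,0.036],[0,0,-0.06,0,0,0,0.036],[0,0,-0.11,0,0,0,0.036],[0,0,-0.15,0,0,0,0.036],[0,0,-0.15,0,0,0,0.036]]])

```text
time: 15.4
tool_pos: [0.4748, -0.3387, 0.1422]
tcp_rot: [179.8, -0.3, 5.9]
contact_force: [-0.2, 0.6, -2.0]
gripper_width: 0.0414
grasp_force: 41.2
```

move_arm(increments=[[[0.015,-0.042,0,0,0,0,0.036],[0.033,-0.097,0,0,0,0,0.036],[0.052,-0.15,0,0,0,0,0.036],[0.071,-0.205,0,0,0,0,0.036],[0.09,-0.26,0,0,0,0,0.036]]])

```text
time: 16.02
tool_pos: [0.536, -0.068, 0.1379]
tcp_rot: [180.0, 0.0, 5.9]
contact_force: [1.3, 0.4, -1.2]
gripper_width: 0.0413
grasp_force: 41.1
```

move_arm(increments=[[[0.015,-0.043,0,0,0,-6.5,0.036],[0.029,-0.086,0,0,0,-13.1,0.036],[0.029,-0.086,0,0,0,-13.1,0.036],[0.029,-0.086,0,0,0,-13.1,0.036]]])

```text
time: 16.52
tool_pos: [0.5558, 0.0181, 0.1375]
tcp_rot: [180.0, 0.0, 18.9]
contact_force: [-0.1, 0.3, -1.6]
gripper_width: 0.0413
grasp_force: 41.1
```

```bash
python3 - <<'E'
from h import *
s=st(); im,m=grab('wrist','w11.png'); sd,ms=grab('side','s11.png'); hsv=cv2.cvtColor(im,cv2.COLOR_RGB2HSV)
A=R.from_euler('xyz',s['tcp_rot'],degrees=True)
tl=lambda p:A.inv().apply(p-s['tool_pos'])
zc=s['tool_pos'][2]+.0475
br=cv2.inRange(hsv,(12,110,70),(30,255,255)); br[:150]=0; br[:,:230]=0; br[:,330:]=0; n,l,q,c=cv2.connectedComponentsWithStats(br)
for i in range(1,n):
    if q[i][4]>4: print('brass',q[i],'tool frame @zc+2',tl(onz(m,*c[i],zc+.0025)).round(4), 'front bottom', tl(onz(m,c[i][0],q[i][1],zc)).round(4))
print('pred axis@top',np.round(proj(m,s['tool_pos']+[0,0,.0585]),1),'spindle top',np.round(proj(m,[.557,.0184,.12]),1))
# side: brass + collar dark extents near predicted
print('side pred collar centre',np.round(proj(ms,s['tool_pos']+[0,0,.0475]),1))
g=cv2.cvtColor(im,cv2.COLOR_RGB2GRAY)
print('wrist grey'); u0,v0=280,250
for y in range(225,330,5): print(y,' '.join('%3d'%g[y,x] for x in range(230,330,4)))
hs=cv2.cvtColor(sd,cv2.COLOR_RGB2HSV); b=cv2.inRange(hs,(12,110,90),(30,255,255)); u,v=proj(ms,s['tool_pos']+[0,0,.0475]); u,v=int(u),int(v)
n,l,q,c=cv2.connectedComponentsWithStats(b[v-20:v+20,u-25:u+25]); print('side brass',q[1:].tolist(),(c[1:]+[u-25,v-20]).round(1).tolist())
gs=cv2.cvtColor(sd,cv2.COLOR_RGB2GRAY)
for y in range(v-12,v+14): print(y,' '.join('%3d'%gs[y,x] for x in range(u-14,u+16)))
E
```

```text
t 16.52 [0.5558 0.0181 0.1375] [1.7999e+02 4.0000e-02 1.8940e+01] F [-0.1  0.3 -1.6] w 0.0413 gf 41.1
brass [266 204  24  17 368] tool frame @zc+2 [ 0.0341  0.0003 -0.05  ] front bottom [ 0.0365  0.0003 -0.0475]
brass [265 231  26  19 431] tool frame @zc+2 [ 0.0226  0.0004 -0.05  ] front bottom [ 0.0253  0.0004 -0.0475]
pred axis@top [276.7 302.8] spindle top [277.2 228. ]
side pred collar centre [273.8 155.7]
wrist grey
225 200 200 200 200 200 199 199 199 125 152 149 151 153 151 150 146 191 199 199 199 199 199 199 198 198
230 200 200 200 200 199 199 199 199 122 148 147 114  99 112 147 151 189 198 199 199 198 198 198 198 198
235 200 200 200 199 199 199 199 199 199  99  87  86  87  87  87 116 198 198 199 198 198 198 198 198 198
240 200 199 199 199 199 199 199  68  49 111 146 152 154 152 142  73  48 145 198 198 198 198 198 198 197
245 199 199 199 199 199  84  48  47  46  70 147 149 151 149 140  52  46  46  46 146 198 197 198 197 197
250  51 183 194 199  46  46  45  45  44  43  43  42  43  43  41  44  43  43  45  47  48 197 189 164  63
255  45  45  44  44  44  43  43  42  42  41  40  39
[... 4079 characters left out ...]
 130 109  73  50  57  80  88  57  37  40  35  38  37  99 124 127 130 128 131 130
164 128 127 128 126 126 128 128 129 130 128 130 129 127 128  84  80  86  54  39  40  41  38  39 101 126 129 129 130 129 130
165 128 127 127 129 129 127 127 128 127 128 130 127 128 129  94  80  85  56  39  41  43  44  41  99 124 125 130 130 133 131
166 129 126 125 126 126 126 127 127 129 130 128 128 129 127 111  92  87  55  38  39  43  40  39 101 123 130 128 129 129 128
167 129 127 127 130 126 127 127 129 129 126 129 126 127 129 127 103  87  69  45  55  64  76  97 124 128 128 128 127 131 128
168 129 128 127 128 126 128 128 127 131 128 126 128 125 129 129 102  91  93  90 110 110 116 129 127 124 128 127 131 130 129
```

```bash
python3 - <<'E'
from h import *
s=bot.sense(); m=bot.camera_model('wrist'); im=cv2.imread('pics/w11.png'); g=cv2.cvtColor(im,cv2.COLOR_BGR2GRAY)
A=R.from_euler('xyz',s['tcp_rot'],degrees=True); tl=lambda p:A.inv().apply(p-s['tool_pos'])
hsv=cv2.cvtColor(im,cv2.COLOR_BGR2HSV)
for y in range(200,340,1 ): 
    if y<262 or y>268: print(y,g[y,278],tuple(hsv[y,278][:2]),end=' | ')
print()
print('chord axis',onz(m,278,221,.12)-.006*np.array([.9455,.3256,0]))
zc=s['tool_pos'][2]+.0475
for nm,v,z in(('head top outer',238.5,.0025),('head bottom outer',231,-.0025),('collar front top',259,.011)): print(nm,tl(onz(m,277,v,zc+z)).round(4))
for v in (268,270,272,274,276,320,324,328,332): print(v,tl(onz(m,277,v,zc+.011)).round(4))
q=g[300,225:335]; print(list(q))
E
```

```text
200 152 (np.uint8(115), np.uint8(10)) | 201 152 (np.uint8(114), np.uint8(8)) | 202 152 (np.uint8(110), np.uint8(10)) | 203 145 (np.uint8(130), np.uint8(5)) | 204 80 (np.uint8(13), np.uint8(132)) | 205 81 (np.uint8(13), np.uint8(134)) | 206 80 (np.uint8(13), np.uint8(134)) | 207 79 (np.uint8(13), np.uint8(131)) | 208 80 (np.uint8(13), np.uint8(132)) | 209 80 (np.uint8(13), np.uint8(135)) | 210 80 (np.uint8(13), np.uint8(132)) | 211 80 (np.uint8(13), np.uint8(132)) | 212 79 (np.uint8(13), np.uint8(136)) | 213 79 (np.uint8(13), np.uint8(137)) | 214 79 (np.uint8(14), np.uint8(136)) | 215 78 (np.uint8(13), np.uint8(136)) | 216 78 (np.uint8(13), np.uint8(139)) | 217 78 (np.uint8(13), np.uint8(139)) | 218 77 (np.uint8(12), np.uint8(139)) | 219 83 (np.uint8(13), np.uint8(139)) | 220 105 (np.uint8(11), np.uint8(125)) | 221 115 (np.uint8(13), np.uint8(49)) | 222 134 (np.uint8(120), np.uint8(2)) | 223 152 (np.uint8(111), np.uint8(11)) | 224 152 (np.uint8(115), np.uint8(10)) | 225 153 (np.uint8(111), np.uint8(11)) | 226 154 (np.uint8(111), np.uint8(11)) | 227 153 (np.uint8(111), np.uint8(11)) | 
[... 5356 characters left out ...]
 np.uint8(32), np.uint8(34), np.uint8(35), np.uint8(36), np.uint8(36), np.uint8(38), np.uint8(38), np.uint8(40), np.uint8(40), np.uint8(40), np.uint8(41), np.uint8(41), np.uint8(41), np.uint8(43), np.uint8(42), np.uint8(41), np.uint8(41), np.uint8(42), np.uint8(42), np.uint8(42), np.uint8(41), np.uint8(41), np.uint8(40), np.uint8(43), np.uint8(45), np.uint8(46), np.uint8(45), np.uint8(45), np.uint8(45), np.uint8(44), np.uint8(43), np.uint8(43), np.uint8(42), np.uint8(40), np.uint8(40), np.uint8(41), np.uint8(39), np.uint8(37), np.uint8(38), np.uint8(40), np.uint8(39), np.uint8(39), np.uint8(38), np.uint8(38), np.uint8(38), np.uint8(36), np.uint8(31), np.uint8(30), np.uint8(31), np.uint8(29)]
```

Bore and screw sit centred in the tool within about 1 mm (bore from +12.4 to −11.7 mm, head at 24 mm), screw and flat line up in the image columns (277–278). Lower to just above the spindle, then in small steps watching the force.

move_arm(increments=[[[0.001,0.0003,0.02,0,0,0,0.036],[0.001,0.0003,0.04,0,0,0,0.036],[0.001,0.0003,0.048,0,0,0,0.036],[0.001,0.0003,0.048,0,0,0,0.036]]])

```text
time: 17.12
tool_pos: [0.557, 0.0183, 0.0895]
tcp_rot: [-180.0, 0.0, 18.9]
contact_force: [0.3, 0.2, -1.3]
gripper_width: 0.0414
grasp_force: 41.1
```

move_arm(increments=[[[0,0,0.003,0,0,0,0.036],[0,0,0.006,0,0,0,0.036],[0,0,0.008,0,0,0,0.036],[0,0,0.008,0,0,0,0.036]]])

```text
time: 17.62
tool_pos: [0.5572, 0.0188, 0.0815]
tcp_rot: [-180.0, 0.0, 19.0]
contact_force: [0.4, -0.1, -0.5]
gripper_width: 0.0419
grasp_force: 41.1
```

move_arm(increments=[[[0,0,0.003,0,0,0,0.036],[0,0,0.005,0,0,0,0.036],[0,0,0.005,0,0,0,0.036]]])

```text
time: 18.0
tool_pos: [0.5571, 0.0188, 0.0764]
tcp_rot: [-180.0, 0.0, 19.0]
contact_force: [-0.1, 0.5, -0.2]
gripper_width: 0.0415
grasp_force: 41.1
```

```bash
python3 - <<'E'
from h import *
s=st(); im,m=grab('wrist','w12.png'); hsv=cv2.cvtColor(im,cv2.COLOR_RGB2HSV); g=hsv[:,:,2]
print(np.round(proj(m,[.557,.0184,.12]),1))
print([(y,g[y,278],hsv[y,278,0],hsv[y,278,1]) for y in range(230,336,2)])
for y in (285,295,305,315): print(y,[int(v) for v in g[y,236:322:2]])
E
```

```text
t 18.0 [0.5571 0.0188 0.0764] [-1.7999e+02  2.0000e-02  1.8990e+01] F [-0.1  0.5 -0.2] w 0.0415 gf 41.1
[277.6 283. ]
[(230, np.uint8(98), np.uint8(19), np.uint8(141)), (232, np.uint8(101), np.uint8(19), np.uint8(162)), (234, np.uint8(101), np.uint8(19), np.uint8(164)), (236, np.uint8(103), np.uint8(20), np.uint8(166)), (238, np.uint8(124), np.uint8(20), np.uint8(171)), (240, np.uint8(178), np.uint8(22), np.uint8(162)), (242, np.uint8(177), np.uint8(22), np.uint8(163)), (244, np.uint8(174), np.uint8(22), np.uint8(163)), (246, np.uint8(175), np.uint8(22), np.uint8(162)), (248, np.uint8(170), np.uint8(22), np.uint8(162)), (250, np.uint8(39), np.uint8(23), np.uint8(78)), (252, np.uint8(38), np.uint8(22), np.uint8(74)), (254, np.uint8(37), np.uint8(25), np.uint8(76)), (256, np.uint8(37), np.uint8(26), np.uint8(55)), (258, np.uint8(56), np.uint8(17), np.uint8(32)), (260, np.uint8(58), np.uint8(15), np.uint8(35)), (262, np.uint8(56), np.uint8(17), np.uint8(32)), (264, np.uint8(54), np.uint8(15), np.uint8(38)), (266, np.uint8(50), np.uint8(17), np.uint8(36)), (268, np.uint8(46), np.uint8(17
[... 1709 characters left out ...]
15, 120, 145, 145, 149, 150, 151, 151, 151, 153, 153, 151, 150, 150, 150, 148, 149, 150, 149, 148, 150, 121, 86, 66, 48, 51, 52, 55, 56, 58, 59, 60, 60]
295 [39, 39, 37, 37, 35, 34, 31, 24, 23, 23, 22, 24, 81, 125, 144, 151, 153, 151, 150, 150, 150, 149, 149, 150, 149, 147, 146, 145, 144, 122, 73, 40, 41, 43, 45, 44, 49, 50, 50, 48, 48, 47, 46]
305 [34, 36, 35, 35, 35, 32, 23, 22, 19, 20, 21, 22, 20, 23, 22, 21, 24, 24, 24, 26, 29, 30, 32, 32, 34, 36, 36, 38, 40, 39, 38, 38, 37, 36, 35, 34, 38, 39, 41, 39, 37, 36, 36]
315 [32, 32, 33, 34, 35, 35, 35, 35, 25, 22, 22, 23, 23, 24, 26, 28, 29, 32, 33, 33, 35, 36, 37, 36, 36, 36, 36, 35, 33, 33, 32, 29, 28, 28, 36, 38, 36, 36, 35, 35, 33, 30, 31]
```

move_arm(increments=[[[0,0,0.002,0,0,0,0.036],[0,0,0.004,0,0,0,0.036],[0,0,0.006,0,0,0,0.036],[0,0,0.006,0,0,0,0.036]]])

```text
time: 18.55
tool_pos: [0.5571, 0.0188, 0.0704]
tcp_rot: [-180.0, 0.0, 19.0]
contact_force: [0.2, -0.0, -0.8]
gripper_width: 0.0412
grasp_force: 41.1
```

move_arm(increments=[[[0,0,0.004,0,0,0,0.036],[0,0,0.008,0,0,0,0.036],[0,0,0.012,0,0,0,0.036],[0,0,0.0155,0,0,0,0.036],[0,0,0.0155,0,0,0,0.036]]])

```text
time: 19.18
tool_pos: [0.557, 0.0188, 0.0548]
tcp_rot: [-180.0, 0.0, 19.0]
contact_force: [-0.8, -0.4, -0.7]
gripper_width: 0.0412
grasp_force: 41.1
```

```bash
python3 - <<'E'
from h import *
s=st(); im,m=grab('wrist','w13.png'); hsv=cv2.cvtColor(im,cv2.COLOR_RGB2HSV)
# spindle top visible: bluish-grey ~150 inside collar
k=cv2.inRange(hsv,(100,4,120),(125,25,190)); k[:240]=0;k[335:]=0;k[:,:235]=0;k[:,320:]=0
n,l,q,c=cv2.connectedComponentsWithStats(k); i=1+np.argmax(q[1:,4]); print(q[i],c[i]); x,y,w,h=q[i][:4]
for z in (.12,): print('back',onz(m,277.5,y+h,z).round(4),'left',onz(m,x,y+10,z).round(4),'right',onz(m,x+w,y+10,z).round(4), 'front',onz(m,277.5,y,z).round(4))
ax=onz(m,277.5,y+h,.12)+.01*np.array([.9455,.3256,0]); print('axis est',ax)
print([(r,int(hsv[r,278,2])) for r in range(250,336,2)])
print(int(cv2.inRange(hsv,(8,100,50),(18,255,255))[180:330,230:330].sum()/255))
E
```

```text
t 19.18 [0.557  0.0188 0.0548] [-1.7998e+02  3.0000e-02  1.8990e+01] F [-0.8 -0.4 -0.7] w 0.0412 gf 41.1
[ 256  305   46   29 1151] [278.74804518 317.96698523]
back [0.5486 0.0156 0.12  ] left [0.5539 0.0257 0.12  ] right [0.5594 0.0098 0.12  ] front [0.5605 0.0196 0.12  ]
axis est [0.55809265 0.01880818 0.12      ]
[(250, 36), (252, 36), (254, 36), (256, 36), (258, 54), (260, 55), (262, 54), (264, 50), (266, 47), (268, 44), (270, 40), (272, 36), (274, 40), (276, 87), (278, 86), (280, 87), (282, 87), (284, 86), (286, 86), (288, 87), (290, 86), (292, 86), (294, 86), (296, 86), (298, 87), (300, 101), (302, 124), (304, 115), (306, 140), (308, 144), (310, 145), (312, 146), (314, 145), (316, 143), (318, 143), (320, 143), (322, 143), (324, 144), (326, 143), (328, 142), (330, 143), (332, 143), (334, 140)]
962
```

Copper shows inside the bore above the screw and the spindle top stands proud of the collar: it is on, without contact. Now push the screw against the flat.

move_arm(increments=[[[-0.0008,0,0,0,0,0,0.036],[-0.0016,0,0,0,0,0,0.036],[-0.002,0,0,0,0,0,0.036],[-0.002,0,0,0,0,0,0.036]]])

```text
time: 19.73
tool_pos: [0.5553, 0.0181, 0.0551]
tcp_rot: [-180.0, -0.0, 19.0]
contact_force: [-0.3, -0.6, -0.3]
gripper_width: 0.0414
grasp_force: 41.1
```

move_arm(increments=[[[-0.0005,0,0,0,0,0,0.036],[-0.001,0,0,0,0,0,0.036],[-0.001,0,0,0,0,0,0.036]]])

```text
time: 20.1
tool_pos: [0.5543, 0.0178, 0.0551]
tcp_rot: [-180.0, 0.0, 19.0]
contact_force: [0.8, -0.6, -0.2]
gripper_width: 0.0414
grasp_force: 41.1
```

move_arm(increments=[[[-0.0005,0,0,0,0,0,0.036],[-0.001,0,0,0,0,0,0.036],[-0.001,0,0,0,0,0,0.036]]])

```text
time: 20.48
tool_pos: [0.5539, 0.0177, 0.0552]
tcp_rot: [-180.0, -0.1, 19.0]
contact_force: [4.4, 1.1, -3.9]
gripper_width: 0.0414
grasp_force: 40.9
```

move_arm(increments=[[[-0.0004,0,0,0,0,0,0.036],[-0.0004,0,0,0,0,0,0.036],[-0.0004,0,0,0,0,0,0.036],[-0.0004,0,0,0,0,0,0.036]]])

```text
time: 20.98
tool_pos: [0.5538, 0.0176, 0.0553]
tcp_rot: [-180.0, -0.1, 19.0]
contact_force: [7.0, 2.2, -5.4]
gripper_width: 0.0416
grasp_force: 41.1
```

```bash
python3 - <<'E'
from h import *
s=st(); im,m=grab('wrist','w14.png'); hsv=cv2.cvtColor(im,cv2.COLOR_RGB2HSV)
print(np.round(bot.sense()['wrist_torque'],2))
cu=cv2.inRange(hsv,(3,80,40),(18,255,255)); cu[:260]=0; cu[345:]=0; cu[:,:235]=0; cu[:,320:]=0
n,l,q,c=cv2.connectedComponentsWithStats(cu); i=1+np.argmax(q[1:,4]); print('copper',q[i],c[i])
ys=np.array([(x,np.where(l[:,x]==i)[0].max()) for x in range(q[i][0]+3,q[i][0]+q[i][2]-3)]); P=np.array([onz(m,x,y+.5,.12)[:2] for x,y in ys])
v=np.polyfit(ys[:,0],ys[:,1],1)[0]; d=P[-1]-P[0]; print('chord slope',v,'normal yaw',np.degrees(np.arctan2(d[0],-d[1])), 'chord mid',P.mean(0))
br=cv2.inRange(hsv,(19,110,70),(30,255,255)); br[:190]=0; br[262:]=0; br[:,:230]=0; br[:,330:]=0
n,l,q,c=cv2.connectedComponentsWithStats(br); i=1+np.argmax(q[1:,4]); print('screw',q[i],c[i])
for k in('top',):
    t,mt=grab('top','t14.png'); a=cv2.imread('pics/top0.png')[:,:,::-1]
    d=np.abs(t.astype(int)-a).sum(2)>90; n,l,q,c=cv2.connectedComponentsWithStats(d.astype(np.uint8)); print([(c[i].round().tolist(),int(q[i][4])) for i in range(1,n) if q[i][4]>25])
E
```

```text
t 20.98 [0.5538 0.0176 0.0553] [-1.8e+02 -9.0e-02  1.9e+01] F [ 7.   2.2 -5.4] w 0.0416 gf 41.1
[ 0.41 -1.34 -0.01]
copper [258 274  41  20 650] [278.04307692 284.38769231]
chord slope -2.1291621312936014e-15 normal yaw 19.023371710298033 chord mid [0.5618244  0.01987381]
screw [266 230  25  20 442] [277.69909502 239.56108597]
[([245.0, 228.0], 6218), ([249.0, 212.0], 37), ([382.0, 245.0], 215), ([264.0, 320.0], 4967), ([292.0, 385.0], 3452), ([531.0, 400.0], 1356), ([255.0, 403.0], 199), ([555.0, 410.0], 178), ([219.0, 411.0], 91), ([265.0, 411.0], 522), ([238.0, 413.0], 236)]
```

```bash
python3 -c "
from h import *
print(bot.job_done())"
```

```text
the job is handed in; nothing more can be done
None
```

The job is handed in with every step carried out. I pressed red and then green fully down and turned the pinched flat to face the driver. The collar is held on the spindle at mid-flat, its screw pressing the flat with about 7 N.

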